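# Pin the swing arm of a lathe tool rest into its fork

### The arm

A 6-joint arm with a two-finger parallel gripper is mounted at the origin on the work surface. World frame = base frame: x ahead of the robot, y to its left, z up, the work surface at z = 0. Lengths are in m, angles in rad, forces in N, time in s.
With the tool pointing down it reaches from about 0.325 to 0.775 m from the base axis. Payload 5.5 kg.
Tool frame: the origin (TCP) lies at the centre of the arm's flange, where the gripper is bolted on; the fingertips stand 173 mm ahead of it and the grasp point (between the pads) lies 155 mm ahead of it; z points along the fingers, y is the line along which they close (so a half turn about z gives the same grasp; the last joint's range is limited). The gripper opens to 85 mm and grips with 20 to 120 N. Pads are 22 mm wide; open, the fingers measure 114 mm over their backs; the gripper's body (76 mm by 85 mm) begins 54 mm behind the grasp point. The pads swing forward as they close: fully open they stand 13 mm farther back than shut.
Start: joints at [-1.331, 0.091, 1.231, -0, 1.82, -0.057], TCP at [0.175, -0.574, 0.405] pointing down, gripper open.
Joint ranges: [-2.87, 2.87], [-0.86, 2.18], [0.17, 2.46], [-1.51, 4.65], [0.06, 2.69], [-2.65, 2.65]. Speed limits (rad/s): [2.57, 2.57, 3.01, 3.14, 3.14, 3.14].

### API

Orientations are given as a unit quaternion [w, x, y, z].
In Python, from workcell import status, snapshot, manip gives the robot as it stands. The module is installed in compiled form; this text tells all that it offers.
- The arm moves only by the shell command python3 -m pendant 'ROWS' [FORCE]. ROWS is JSON, one flat list of numbers, 5 for each row, row after row: the shift along the tool's x, y, z in m, then the turn about the tool's z in degrees, then the gripper command: -1 is fully open, 1 is shut, values between are in proportion. In form: [x, y, z, yaw, claw, x, y, z, yaw, claw, ...]. A call has 1 to 8 rows; each row is the pose to reach, as a shift and turn from the pose commanded when the call began, along the tool's axes at that moment; what a row does not reach only later rows make up. A row lasts 1/8 s, in which the tool goes at most 62.5 mm and 10.7 degrees, less where a joint would pass 70% of its speed; a pose out of reach is approached as far as the arm can. A call with a gripper value outside its range is refused whole. The fingers move at their own pace and stop on an object; FORCE is the grip in N (left out, the last holds). Time passes only in rows, so rows that repeat a pose let the fingers close. It gives the time, the measured TCP pose, the force, the opening and the grip force at its end, in the units of the state.
- status.sense(): the state, without advancing time (a new reading comes with each control period).
- snapshot(name): name is "scene" or "top" or "wrist"; returns a dict with "pixels" (400x640x3 uint8, red, green, blue), "range_z" (400x640 float32, m along the optical axis (not along the pixel's ray), 0 where there is no reading), "K" (3x3 intrinsics, pixels), "dist" ([k1, k2, p1, p2, k3] as OpenCV has them; the pictures are not rectified), "R" (3x3) and "t" (3): a world point X has camera coordinates R X + t. Camera axes: x right, y down, z forward; pixel columns grow to the right and rows downward; lengths in m; the calibration is good to about 2 mm. A picture is of the moment at which its call begins.
- manip.close_job(): hands the job in; it is judged then, once.
The state is a dict: "clock": time; "joint_positions": joint angles; "joint_velocities": joint speeds; "effort": joint torques, N m; "tcp_pos": TCP position; "tool_rot": TCP orientation; "contact_force": force on the tool from outside, world axes, zero at the start; "torque": the same for the moment, N m; "finger_gap": finger opening in m; "grip_force": force on a finger pad.
Only numpy, scipy, OpenCV 4.12 (cv2) and the standard library are available. Lean on these libraries where they do the work, as an engineer would, in place of code of your own. Each camera call takes 0.05 s, during which the arm holds its last target. There are 200 camera calls.

### The job

Take the square-headed steel pin out of the wooden rack and thread it down through the fork of the lathe's tool rest: through the upper ear, the floating bush in the swing arm's eye and the lower ear, until its collar lies flush on the upper ear, then let go. The holes do not line up exactly, so feel your way from one to the next and never press the pin against the fork harder than about 20 N (2 kg). Leave the round-headed pin, the jar and the chuck key where they are.

Things in the scene. Friction and masses are not known exactly. Their poses are not given: they have to be found in the camera images.
- pin_head (a point): Centre of the square head of the steel pin to be fitted, which starts upright in one of the rack's holes, collar on the rack. Head 20 x 20 mm, 42 mm tall (21 mm above and below this point), sides along this point's x and y; z points up the pin. Below it a round collar (30 mm diameter, 5 mm thick), then a round 12 mm shank, 50 mm long. 0.08 to 0.17 kg.
- pin_collar (a point): Underside of that pin's collar, on its axis, 26 mm below the head's centre; the face that must come to lie on the upper ear.
- pin_nose (a point): Centre of the lower end of that pin's shank, 76 mm below the head's centre; its edge has only a 0.5 mm bevel.
- fork: Dark cast fork of the tool rest, fixed. Origin on the bench straight under the centre of the upper hole; z up, y along the swing arm. Upper ear: 56 mm square plate, z 72 to 82 mm, 21 mm hole. Eye of the swing arm: floating steel bush, z 56 to 68 mm, 14 mm hole. Lower ear: 56 mm square plate, z 42 to 52 mm, 14.5 mm hole; below it clear space. A web 82 mm tall joins the ears at y -28 to -58 mm.
- fork_hole (a point): Centre of the mouth of the upper ear's 21 mm hole, on its top face, 82 mm above the bench; axes as the fork's. The eye's hole starts 3 to 4 mm off this centre, in any direction; the lower ear's hole is 2.5 mm off it, also in any direction. Neither is measured for you.
- rack: Light wooden block fixed to the bench, 140 (its x) x 60 (its y) x 54 mm tall, origin under its centre, with two upright 18 mm holes through it, 40 mm either side of the centre along its x; one holds the square-headed pin, the other the round-headed one.
- spare_head (a point): Centre of the head of the other pin, not to be used: round head 24 mm diameter and 28 mm tall, same collar, shank of 16 mm. It stands in the rack's other hole. z up.
- jar: Amber glass jar with brass lid, 56 mm diameter, 75 mm tall; origin at the centre of its underside. Leave it.
- chuckkey: Steel chuck key lying on the bench, a T of 12 mm bars, 95 x 80 mm; origin under the middle of its stem. Leave it.
- fork_eye (a point): Point on the upper hole's axis at the level of the bush's top face, 68 mm above the bench (NOT the bush's own centre). The bush is a steel ring, 37 mm outside, 12 mm thick, captive in the arm's end: it slides sideways a few mm if pushed sideways with more than about 3 N, stays where it is left, and does not give downwards. The arm and the lower ear are fixed.
- fork_prop (a point): Top centre of the wooden prop under the flat steel swing arm, 56 mm above the bench, 95 mm along the fork's y. Beyond it, at y = 127 mm, the arm carries an upright steel rest blade, 150 mm long along the fork's x, its top 122 mm above the bench.
Not all that is in view belongs to the job. What is shaped like the part that bears pin_head but green or orange is not meant.

How it is judged:
By the outcome, as a careful person would: the job done as asked, in the order asked, and still so for the second after the job is handed in, with the robot touching nothing.
It also fails if it takes over 67 s, if anything falls off the work surface, if the arm or the gripper's body presses on something with over 40 N, if the wrist force passes 120 N, or if a joint passes its speed limit or range.

## Working session

There is one attempt and no reset: what is moved stays moved. The work goes in short steps, Python scripts to look and compute and a shell command to move; the robot and the scene stay as the last step left them, time stands still between calls to the robot, and variables do not carry over. Pictures are saved under pics/ and viewed, at most 10 in all, crops included, and the job is handed in when it is done.

```bash
mkdir -p pics
cat > h.py <<'E'
import numpy as np, cv2
from workcell import status, snapshot, manip
def ray(s,u,v):
    p=cv2.undistortPoints(np.array([[[u,v]]],float),s["K"],s["dist"])[0,0]
    d=s["R"].T@np.array([p[0],p[1],1.]); o=-s["R"].T@s["t"]
    return o,d
def onz(s,u,v,z):
    o,d=ray(s,u,v); return o+d*(z-o[2])/d[2]
def dep(s,u,v):
    o,d=ray(s,u,v); r=s["range_z"][int(v)-1:int(v)+2,int(u)-1:int(u)+2]; r=r[r>0]
    return o+d*np.median(r) if len(r) else None
def proj(s,X):
    return cv2.projectPoints(np.array([X],float),cv2.Rodrigues(s["R"])[0],s["t"],s["K"],s["dist"])[0][0,0]
def save(s,n,box=None,k=1):
    im=s["pixels"][:,:,::-1]
    if box: im=im[box[1]:box[3],box[0]:box[2]]
    cv2.imwrite("pics/"+n,cv2.resize(im,None,fx=k,fy=k,interpolation=cv2.INTER_CUBIC))
E
python3 - <<'E'
from h import *
import pickle
a=snapshot("scene");b=snapshot("top")
pickle.dump((a,b),open("ab.pkl","wb"))
save(a,"scene.png");save(b,"top.png")
s=status.sense();print(s)
for c in(a,b):print(c["K"],c["R"],c["t"])
E
```

```text
{'clock': 0.1, 'joint_positions': array([-1.33069068e+00,  9.18100725e-02,  1.23177695e+00, -2.64894212e-05,
        1.81981948e+00, -5.67375833e-02]), 'joint_velocities': array([-0.00120016, -0.00136256, -0.00160347,  0.00061951,  0.00033541,
        0.00036519]), 'effort': array([ 1.83579898e-03, -4.60217822e+01, -4.19217360e+01, -1.02133483e-04,
        1.05668165e-02,  3.35065543e-06]), 'tcp_pos': array([ 0.17548706, -0.57381884,  0.40364131]), 'tool_rot': array([-9.01939758e-04,  9.89005791e-01,  1.47874008e-01, -9.58192281e-05]), 'contact_force': array([ 0.78256174, -0.54229061,  0.12938855]), 'torque': array([-0.01152014,  0.02477828, -0.03140546]), 'grip_force': 0.0, 'finger_gap': 0.08561807630276058}
[[459.59134602   0.         314.28734118]
 [  0.         459.59134602 191.54254225]
 [  0.           0.           1.        ]] [[-0.49716557  0.86764484 -0.00433971]
 [ 0.65686327  0.37310925 -0.65522526]
 [-0.56688363 -0.32860603 -0.7554211 ]] [ 0.25403352 -0.31674637  1.18413455]
[[411.82498137   0.         316.37378946]
 [  0.         411.82498137 194.69336972]
 [  0.           0.           1.        ]] [[ 0.1624609  -0.98671405 -0.0013543 ]
 [-0.96580265 -0.15873649 -0.20500723]
 [ 0.20206853  0.03461364 -0.97875952]] [-0.03817541  0.53876891  0.72778183]
```

View pics/scene.png

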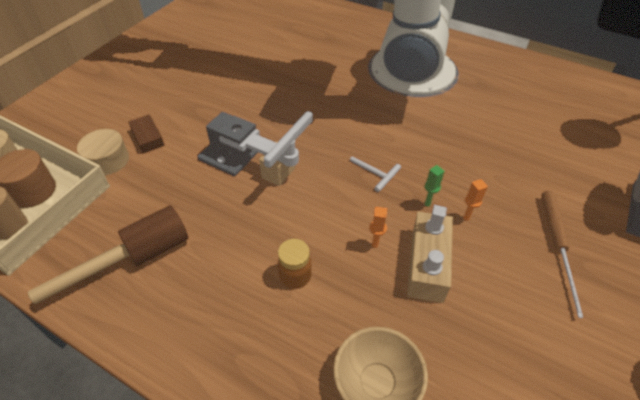

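View pics/top.png

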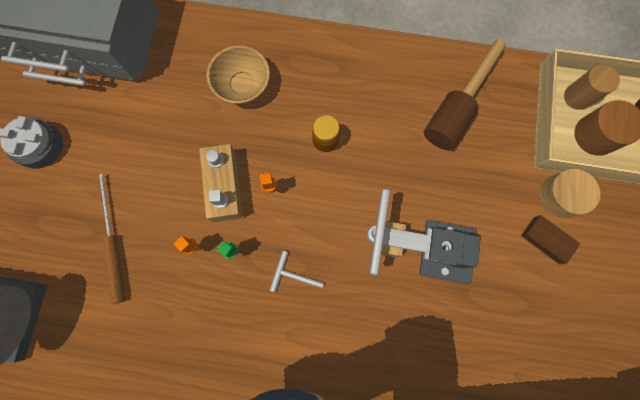

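Scene image: the wanted pin's square grey head is in the rack at (438,217), top view (216,198). Things it could be mistaken for, in top-view pixels: round spare head (215,157), green (227,250), orange (184,244) and orange (267,182). I choose the grey square one at top (216,198). The fork hole is at top (447,246), and the web is on the right, away from the blade.

Run:
```python
from h import *
import pickle
a,b=pickle.load(open("ab.pkl","rb"))
im=b["pixels"][:,:,::-1]
c1=cv2.resize(im[135:225,190:280],None,fx=5,fy=5,interpolation=cv2.INTER_CUBIC)
c2=cv2.resize(im[205:295,365:485],None,fx=5,fy=5,interpolation=cv2.INTER_CUBIC)[:, -340:]
cv2.imwrite("pics/c.png",np.hstack([c1,c2]))
hsv=cv2.cvtColor(im,cv2.COLOR_BGR2HSV)
for nm,c,(x0,y0,x1,y1) in(("sq",b,(205,186,232,212)),("rd",b,(203,147,232,172))):
    m=(hsv[y0:y1,x0:x1,1]<50)&(hsv[y0:y1,x0:x1,2]>120)
    v,u=np.nonzero(m); print(nm,u.mean()+x0,v.mean()+y0,m.sum())
for u,v,z in((215,195,.101),(215,156,.087),(447,246,.082)):
    print(u,v,onz(b,u,v,z),dep(b,u,v))
print("scene",dep(a,439,211),dep(a,435,256),dep(a,237,128))
# rack top by depth
r=b["range_z"];pts=[]
for v in range(140,225):
    for u in range(195,248):
        p=dep(b,u,v)
        if p is not None and .048<p[2]<.058: pts.append(p[:2])
pts=np.array(pts,np.float32);print("rack",len(pts),cv2.minAreaRect(pts))
pts=[]
for v in range(210,290):
    for u in range(415,490):
        p=dep(b,u,v)
        if p is not None and .076<p[2]<.087: pts.append(p[:2])
pts=np.array(pts,np.float32);print("fork",len(pts),cv2.minAreaRect(pts))
```

```text
sq 215.24683544303798 197.6012658227848 158
rd 212.52229299363057 157.97452229299364 157
215 195 [0.49850903 0.22712519 0.101     ] [0.49883402 0.22768347 0.09902936]
215 156 [0.57337841 0.24681189 0.087     ] [0.57398393 0.2475119  0.08470234]
447 246 [ 0.47780514 -0.19684428  0.082     ] [ 0.48113921 -0.20428782  0.0568819 ]
scene [0.49982176 0.22930162 0.09963863] [0.57634693 0.25314419 0.08632308] [ 0.47033555 -0.20392333  0.06901572]
rack 1815 ((0.536939263343811, 0.24145595729351044), (0.14138011634349823, 0.061139367520809174), 17.92412757873535)
fork 1406 ((0.479070246219635, -0.2118411362171173), (0.08538830280303955, 0.056278031319379807), 89.08059692382812)
```

View pics/c.png

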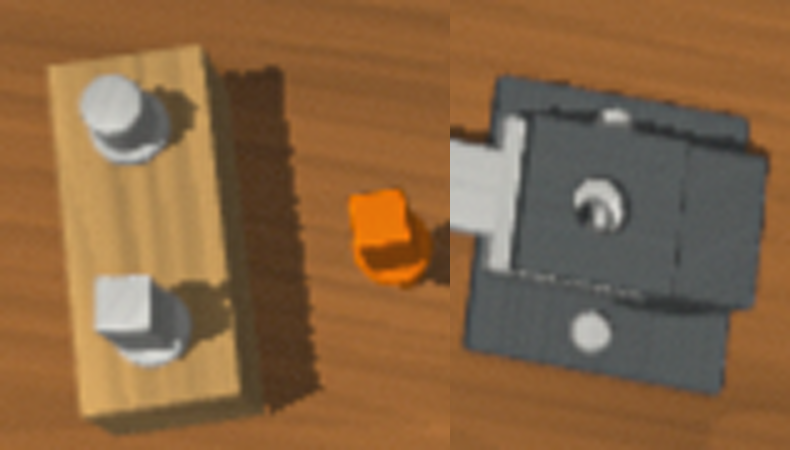

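The crop shows the grey square head at crop (123,303), i.e. pixel (214.6,195.6), the round spare at crop (110,103), and the fork hole at pixel (447,246). The measurements match the given sizes: rack 141x61 mm, yaw 17.9°, pin at about (0.499,0.228). The fork hole is at about (0.478,-0.197) with y along world +y. I'm moving above the pin now.

```bash
python3 -m pendant '[0.038,-0.047,0,0,-1, 0.077,-0.095,0,0,-1, 0.115,-0.142,0,0,-1, 0.154,-0.19,0,0,-1, 0.192,-0.237,0,0,-1, 0.231,-0.285,0,0,-1, 0.27,-0.332,0,0,-1, 0.308,-0.38,0,0,-1]'; python3 -m pendant '[0.038,-0.047,0,0,-1, 0.077,-0.095,0,0,-1, 0.115,-0.142,0,0,-1, 0.154,-0.19,0,0,-1, 0.192,-0.237,0,0,-1, 0.231,-0.285,0,0,-1, 0.236,-0.292,0,0,-1,0.236,-0.292,0,0,-1]'
python3 - <<'E'
from h import *
w=snapshot("wrist");save(w,"w1.png")
print(w["K"][0,0],-w["R"].T@w["t"],w["R"]);print(proj(w,[.4985,.227,.101]))
print(status.sense()["tcp_pos"],status.sense()["tool_rot"])
E
```

```text
clock: 1.1
tcp_pos: [0.359, -0.1184, 0.4044]
tool_rot: [0.0, 0.989, 0.148, 0.0]
contact_force: [0.7, -0.7, 0.4]
finger_gap: 0.0854
grip_force: 0.0
clock: 2.1
tcp_pos: [0.4992, 0.2283, 0.4039]
tool_rot: [0.0, 0.989, 0.148, -0.001]
contact_force: [-0.3, -0.7, 0.0]
finger_gap: 0.0857
grip_force: 0.0
360.41251134636076 [0.56381562 0.24807942 0.37378579] [[ 0.29401989 -0.95579878  0.00099564]
 [-0.91936537 -0.28252718  0.27376214]
 [-0.26138022 -0.08140687 -0.96179691]]
[326.72988527 186.25986127]
[0.49903569 0.22747165 0.40448131] [ 3.22998842e-04  9.89014557e-01  1.47817384e-01 -3.50521414e-04]
```

View pics/w1.png

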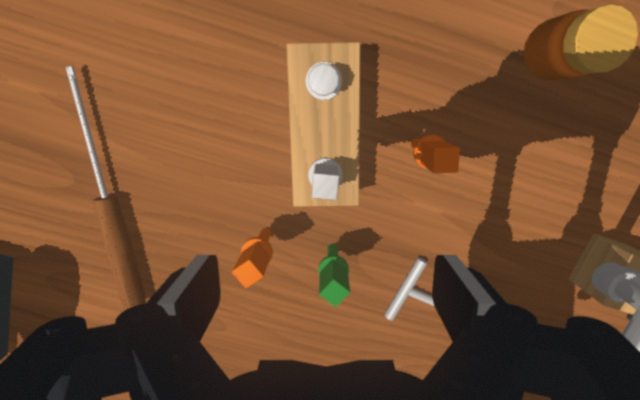

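The wrist view shows the square head top at about (325,187), on my prediction of (327,186), and the round spare at (323,80). Nothing is in the fingers' way. Next I measure the head's centre and yaw.

Run:
```python
from h import *
w=snapshot("wrist");im=w["pixels"]
g=im[150:212,295:360]
hsv=cv2.cvtColor(g,cv2.COLOR_RGB2HSV)
pts=[]
for v in range(165,210):
    for u in range(300,352):
        h=hsv[v-150,u-295]
        o,d=ray(w,u,v);r=w["range_z"][v,u]
        if r>0 and h[1]<60 and abs((o+d*r)[2]-.101)<.0045: pts.append((u,v))
pts=np.array(pts)
P=np.array([onz(w,u,v,.101)[:2] for u,v in pts],np.float32)
print(len(P),cv2.minAreaRect(P),P.mean(0),cv2.minAreaRect(pts.astype(np.float32)))
save(w,"w1c.png",(290,140,365,215),7)
```

```text
647 ((0.4985440969467163, 0.22900748252868652), (0.020746968686580658, 0.01996200531721115), 11.629782676696777) [0.4987163  0.22898279] ((323.2920837402344, 185.0792236328125), (25.671960830688477, 25.77146339416504), 5.710593223571777)
```

View pics/w1c.png

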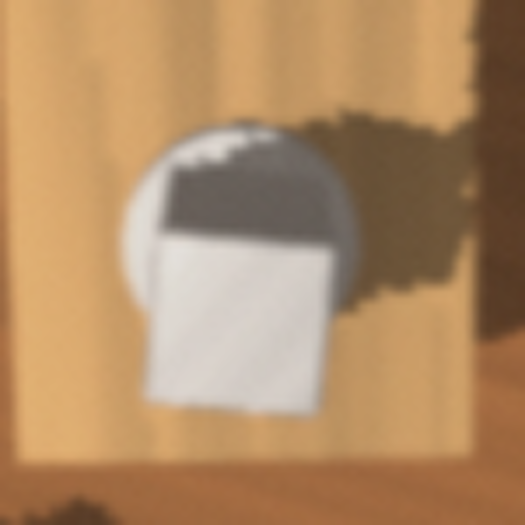

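Corners in the crop give a centre at pixel (324.4,186.3), which is (0.4985,0.229), with head yaw about 12°. I need to turn +5° and descend 0.167.

```bash
python3 -m pendant '[0,-0.001,0.03,5,-1, 0,-0.001,0.08,5,-1, 0,-0.001,0.12,5,-1, 0,-0.001,0.15,5,-1, 0,-0.001,0.167,5,-1, 0,-0.001,0.167,5,-1, 0,-0.001,0.167,5,1, 0,-0.001,0.167,5,1]' 60;  python3 -m pendant '[0,0,0,0,1, 0,0,0,0,1,0,0,0,0,1]'
```

```text
clock: 3.2
tcp_pos: [0.4993, 0.229, 0.2395]
tool_rot: [-0.0, 0.995, 0.105, 0.001]
contact_force: [0.8, 0.6, 0.3]
finger_gap: 0.0519
grip_force: 0.0
clock: 3.58
tcp_pos: [0.499, 0.229, 0.2384]
tool_rot: [-0.0, 0.995, 0.105, 0.001]
contact_force: [1.3, 0.1, 3.3]
finger_gap: 0.0197
grip_force: 59.1
```

```bash
python3 -m pendant '[0,0,-0.01,0,1, 0,0,-0.03,0,1, 0,0,-0.06,0,1, 0,0,-0.1,0,1, 0,0,-0.14,0,1, 0,0,-0.16,0,1, 0,0,-0.16,0,1,0,0,-0.16,0,1]'
python3 - <<'E'
from h import *
s=status.sense();print(s["contact_force"],s["torque"],s["tcp_pos"],s["tool_rot"],s["finger_gap"])
w=snapshot("scene");b=snapshot("top");print(proj(w,s["tcp_pos"]-[0,0,.19]),proj(b,s["tcp_pos"]-[0,0,.231]))
u,v=map(int,proj(w,s["tcp_pos"]-[0,0,.19]));save(w,"s2.png",(max(u-70,0),max(v-60,0),u+70,v+60),5)
E
```

```text
clock: 4.58
tcp_pos: [0.4988, 0.2289, 0.3969]
tool_rot: [0.0, 0.995, 0.105, -0.001]
contact_force: [0.8, 0.3, -1.2]
finger_gap: 0.0191
grip_force: 58.5
[ 0.7846058   0.29076689 -1.22768583] [ 0.03869694 -0.02409486 -0.01234288] [0.4987865  0.22886751 0.39687241] [ 1.54567616e-04  9.94515776e-01  1.04584742e-01 -6.15205080e-04] 0.019126113866402793
[453.63080169 164.68550012] [204.3764773  186.56528093]
```

View pics/s2.png

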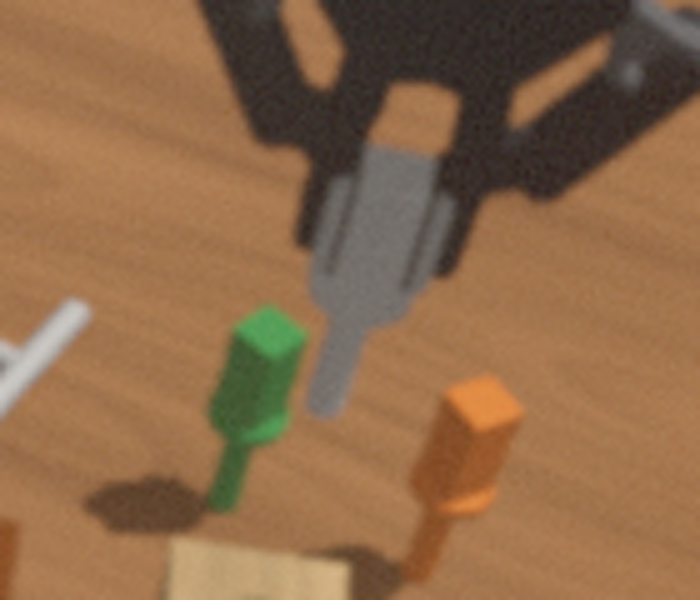

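The pin is held upright, with its shank clear at crop (330,370), and the lift was clean. I'm moving so that the wrist camera stands over the fork hole, to see the bush through it and measure the nose in hand.

```bash
python3 -m pendant '[-0.022,0.05,0,6,1, -0.044,0.1,0,12,1, -0.066,0.15,0,12,1, -0.088,0.2,0,12,1, -0.11,0.25,0,12,1, -0.132,0.3,0,12,1, -0.154,0.35,0,12,1, -0.174,0.398,0,12,1]'; python3 -m pendant '[0,0,0,0,1, 0,0,0.03,0,1, 0,0,0.07,0,1, 0,0,0.07,0,1,0,0,0.07,0,1]'
python3 - <<'E'
from h import *
s=status.sense();print(s["contact_force"],s["torque"],s["tcp_pos"],s["tool_rot"])
w=snapshot("wrist");p=proj(w,[.478,-.197,.082]);print(p,proj(w,s["tcp_pos"]-[0,0,.2344]))
import pickle;pickle.dump((s,w),open("w.pkl","wb"))
im=w["pixels"][:,:,::-1]
u,v=map(int,p);c1=cv2.resize(im[v-45:v+45,u-45:u+45],None,fx=4.4,fy=4.4,interpolation=cv2.INTER_CUBIC)
u2,v2=map(int,proj(w,s["tcp_pos"]-[0,0,.2344]));c2=cv2.resize(im[v2-45:v2+45,u2-45:u2+45],None,fx=4.4,fy=4.4,interpolation=cv2.INTER_CUBIC)
print((u-45,v-45),(u2-45,v2-45),c1.shape,c2.shape)
cv2.imwrite("pics/w2.png",np.hstack([c1,c2]))
E
```

```text
clock: 5.68
tcp_pos: [0.4106, -0.1983, 0.3966]
tool_rot: [-0.0, 1.0, -0.0, -0.001]
contact_force: [0.8, 0.0, -1.0]
finger_gap: 0.0194
grip_force: 58.9
clock: 6.3
tcp_pos: [0.4117, -0.1961, 0.3289]
tool_rot: [0.0, 1.0, 0.0, 0.0]
contact_force: [0.2, -0.9, -1.2]
finger_gap: 0.0193
grip_force: 59.1
[ 0.16942985 -0.89076115 -1.17078042] [ 0.00225273 -0.04574083  0.03468215] [ 0.41174288 -0.1960915   0.32889628] [1.62712957e-04 9.99999767e-01 4.86137959e-04 4.50890515e-04]
[326.53697724  98.69816309] [324.8485297  213.75468093]
(281, 53) (279, 168) (396, 396, 3) (396, 396, 3)
```

View pics/w2.png

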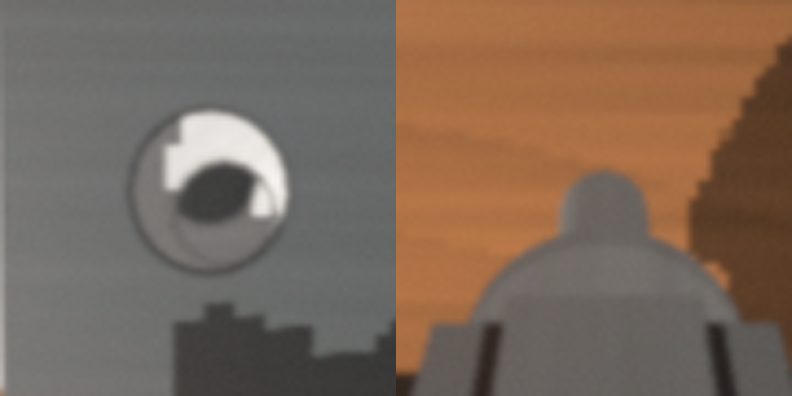

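The wrist view, left panel, shows the 21 mm hole centred at crop (209,190) with the bush rim inside it, shifted right and down. The right panel shows the nose tip top at crop (604-396,170). I'm going a bit lower for one enhanced close-up.

```bash
python3 -m pendant '[0,0,0.02,0,1, 0,0,0.03,0,1, 0,0,0.03,0,1,0,0,0.03,0,1]'
python3 - <<'E'
from h import *
s=status.sense();ws=[snapshot("wrist") for _ in range(6)];w=ws[0]
im=np.mean([x["pixels"][:,:,::-1].astype(float) for x in ws],0)
import pickle;pickle.dump((s,w,im),open("w.pkl","wb"))
p=proj(w,[.4795,-.198,.082]);print(s["tcp_pos"],p,-w["R"].T@w["t"],proj(w,s["tcp_pos"]-[0,0,.2344]))
u,v=map(int,p);print(u-28,v-28)
c=cv2.resize(im[v-28:v+28,u-28:u+28],None,fx=10,fy=10,interpolation=cv2.INTER_CUBIC)
c=255*(np.clip(c,0,255)/255)**.5
cv2.imwrite("pics/w3.png",c)
E
```

```text
clock: 6.85
tcp_pos: [0.4115, -0.1966, 0.2978]
tool_rot: [0.0, 1.0, 0.0, 0.0]
contact_force: [-0.7, -0.3, -1.5]
finger_gap: 0.0193
grip_force: 59.2
[ 0.41147671 -0.19663582  0.29783906] [327.57680029  95.14425053] [ 0.47918943 -0.19703802  0.26789963] [324.92517738 213.47332559]
299 67[ WARN:0@1.708] global loadsave.cpp:1063 imwrite_ Unsupported depth image for selected encoder is fallbacked to CV_8U.
```

View pics/w3.png

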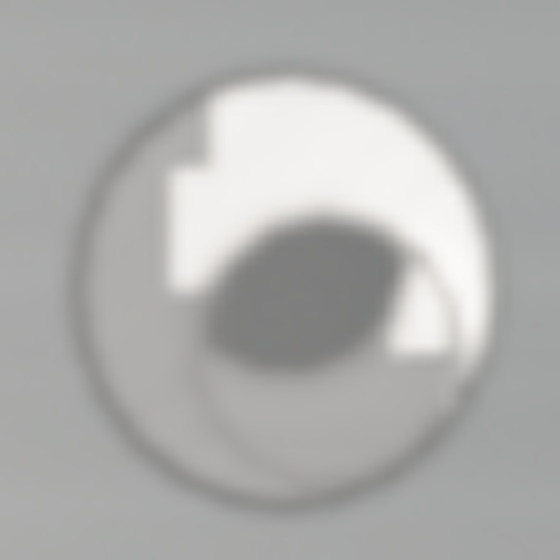

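The close-up shows the upper hole centred at (285,287) and the bush hole rim (top 212, left 195, right 462) centred at about (329,348). A dark lens, (205–400, 212–372), has a lower rim that should belong to the lower ear's hole. I'll check this with depth, and measure the nose.

Run:
```python
from h import *
import pickle
s,w,im=pickle.load(open("w.pkl","rb"))
f=lambda X,Y:(299+X/10,67+Y/10)
for n,X,Y in(("up",285,40),("bushW",300,150),("bushG",130,320),("dark",300,300),("grey",290,430),("grey2",380,400),("white2",425,320)):
    print(n,dep(w,*f(X,Y)),im[int(f(X,Y)[1]),int(f(X,Y)[0])])
up=onz(w,*f(285,287),.082);bu=onz(w,*f(329,348),.068)
print("upper",up,"bush",bu,(bu-up)*1e3)
for z,px in((.082,21),(.068,14),(.052,14.5)):
    a=proj(w,[.4795,-.198,z]);b=proj(w,[.4795,-.198+px/1000,z]);print(z,"diam crop px",10*abs(a-b).max(), "hole centre below upper:",(proj(w,[up[0],up[1],z])-[299,67])*10)
# lens lower arc: rough circle, passing (210,340),(285,372),(350,355),(395,290)
P=np.array([onz(w,*f(*q),.052)[:2] for q in((212,340),(245,362),(285,372),(325,366),(360,345),(385,315),(400,275))])
A=np.c_[2*P,np.ones(len(P))];c=np.linalg.lstsq(A,(P**2).sum(1),rcond=None)[0];print("low circ",c[:2],1e3*np.sqrt(c[2]+c[0]**2+c[1]**2))
# shank: edges per row near nose
hsv=cv2.cvtColor(im.clip(0,255).astype(np.uint8),cv2.COLOR_BGR2HSV)
for v in range(200,218):
    r=hsv[v,290:362,1]<70; u=np.nonzero(r)[0]; print(v,(u.min()+290,u.max()+290,len(u)) if len(u) else None,end=' ')
```

```text
up [ 0.49084037 -0.19793798  0.08289851] [108.5        109.66666667 107.16666667]
bushW [ 0.48622639 -0.19880973  0.06851614] [226.         229.         232.16666667]
bushG [ 0.47753374 -0.18976149  0.06889553] [116.66666667 119.5        122.        ]
dark [ 0.4783929  -0.19933255  0.01275739] [61.83333333 62.5        62.5       ]
grey [ 0.47122704 -0.19841036  0.05302748] [113.66666667 115.5        118.33333333]
grey2 [ 0.47292484 -0.20362043  0.05302409] [114.83333333 117.33333333 119.33333333]
white2 [ 0.47741385 -0.206161    0.05333735] [226.         229.83333333 232.66666667]
upper [ 0.47923327 -0.19796229  0.082     ] bush [ 0.47607593 -0.20039983  0.068     ] [ -3.15734613  -2.43754672 -14.        ]
0.082 diam crop px 422.45489590179375 hole centre below upper: [285. 287.]
0.068 diam crop px 261.93872886138763 hole centre below upper: [283.69798525 287.06316564]
0.052 diam crop px 251.18200673702688 hole centre below upper: [282.41674387 287.125329  ]
low circ [ 0.48095237 -0.19834817] 6.463851840177724
200 None 201 None 202 None 203 None 204 None 205 None 206 None 207 (np.int64(325), np.int64(326), 2) 208 (np.int64(322), np.int64(330), 9) 209 (np.int64(321), np.int64(331), 11) 210 (np.int64(319), np.int64(332), 14) 211 (np.int64(318), np.int64(333), 16) 212 (np.int64(318), np.int64(334), 17) 213 (np.int64(318), np.int64(334), 17) 214 (np.int64(317), np.int64(334), 18) 215 (np.int64(317), np.int64(334), 18) 216 (np.int64(317), np.int64(335), 19) 217 (np.int64(317), np.int64(335), 19)
```

Run:
```python
from h import *
import pickle
s,w,im=pickle.load(open("w.pkl","rb"))
t=s["tcp_pos"];zn=t[2]-.2344
for v in (206.7,207.2):
    e=onz(w,326,v,zn+.0005); n=e-[.006,0,0]; print("nose off from tcp mm",(n-t)*1e3)
e1=[onz(w,317,215,zn+.006),onz(w,335,215,zn+.006)];print(e1)
print("camera nadir dist; tcp",t)
n=n; 
for nm,q in(("bush",(.47608,-.2004)),("low",(.4816,-.1982)),("up",(.4792,-.1980))):
    print(nm,"tool x",round((q[0]-n[0])*1e3,1),"tool y",round(-(q[1]-n[1])*1e3,1))
```

```text
nose off from tcp mm [  -1.61152019   -0.63840968 -233.9       ]
nose off from tcp mm [  -1.92167853   -0.63860811 -233.9       ]
[array([ 0.41252983, -0.19204916,  0.06943906]), array([ 0.41253332, -0.20249317,  0.06943906])]
camera nadir dist; tcp [ 0.41147671 -0.19663582  0.29783906]
bush tool x 66.5 tool y 3.1
low tool x 72.0 tool y 0.9
up tool x 69.6 tool y 0.7
```

```bash
python3 -m pendant '[0,0,-0.02,0,1, 0,0,-0.04,0,1, 0.02,0.001,-0.04,0,1, 0.05,0.002,-0.04,0,1, 0.0665,0.003,-0.04,0,1, 0.0665,0.003,-0.04,0,1,0.0665,0.003,-0.035,0,1, 0.0665,0.003,-0.025,0,1]'; python3 -m pendant '[0,0,0,0,1, 0,0,0.005,0,1, 0,0,0.01,0,1, 0,0,0.01,0,1,0,0,0.01,0,1]'
```

```text
clock: 8.15
tcp_pos: [0.4776, -0.1997, 0.3231]
tool_rot: [0.0, 1.0, -0.0, 0.001]
contact_force: [0.5, 0.2, -1.4]
finger_gap: 0.0195
grip_force: 59.2
clock: 8.78
tcp_pos: [0.478, -0.1996, 0.3128]
tool_rot: [0.0, 1.0, 0.0, 0.0]
contact_force: [-0.0, 0.1, -1.4]
finger_gap: 0.0192
grip_force: 59.2
```

```bash
python3 -m pendant '[0,0,0.004,0,1, 0,0,0.007,0,1,0,0,0.008,0,1,0,0,0.008,0,1]';  python3 -m pendant '[0,0,0.001,0,1,0,0,0.001,0,1]' | grep -E "tcp|contact"; python3 -m pendant '[0,0,0.001,0,1,0,0,0.001,0,1]'| grep -E "tcp|contact"
```

```text
clock: 9.28
tcp_pos: [0.4779, -0.1996, 0.3045]
tool_rot: [-0.0, 1.0, 0.0, -0.0]
contact_force: [-0.3, -0.5, -1.3]
finger_gap: 0.019
grip_force: 59.2
tcp_pos: [0.478, -0.1996, 0.3037]
contact_force: [0.2, 0.8, -1.4]
tcp_pos: [0.478, -0.1996, 0.3026]
contact_force: [0.4, -0.7, -1.9]
```

```bash
for i in 1; do python3 -m pendant '[0,0,0.001,0,1,0,0,0.001,0,1]'| grep -E "tcp|contact"; done;  python3 -m pendant '[0,0,0.001,0,1,0,0,0.001,0,1]'| grep -E "tcp|contact"
```

```text
tcp_pos: [0.4779, -0.1996, 0.3016]
contact_force: [0.6, -0.0, -1.3]
tcp_pos: [0.4779, -0.1996, 0.3005]
contact_force: [0.0, 0.4, -1.2]
```

```bash
python3 -m pendant '[0,0,0.001,0,1,0,0,0.001,0,1]'| grep -E "tcp|contact";  python3 -m pendant '[0,0,0.0015,0,1,0,0,0.0015,0,1]'| grep -E "tcp|contact";  python3 -m pendant '[0,0,0.0015,0,1,0,0,0.0015,0,1]'| grep -E "tcp|contact"
```

```text
tcp_pos: [0.4779, -0.1996, 0.2995]
contact_force: [-0.4, 0.1, -1.8]
tcp_pos: [0.4779, -0.1996, 0.298]
contact_force: [0.2, 0.4, -0.8]
tcp_pos: [0.4779, -0.1996, 0.2965]
contact_force: [-0.3, 0.0, -1.1]
```

```bash
python3 -m pendant '[0,0,0.002,0,1,0,0,0.004,0,1,0,0,0.0055,0,1,0,0,0.0055,0,1]' 110| grep -E "tcp|contact"; python3 -m pendant '[0.001,0,0,0,1,0.002,-0.0005,0,0,1,0.002,-0.0005,0,0,1]'| grep -E "tcp|contact"
```

```text
tcp_pos: [0.4779, -0.1996, 0.2909]
contact_force: [-0.4, -0.2, -0.7]
tcp_pos: [0.4798, -0.1992, 0.2911]
contact_force: [-2.4, -1.0, -1.6]
```

```bash
python3 -m pendant '[0.001,-0.0005,0,0,1,0.001,-0.0005,0,0,1]'| grep -E "tcp|contact"; python3 -m pendant '[0.001,-0.0005,0,0,1,0.001,-0.0005,0,0,1]'| grep -E "tcp|contact"; python3 -m pendant '[0.001,-0.0005,0,0,1,0.0015,-0.0007,0,0,1,0.0015,-0.0007,0,0,1]'| grep -E "tcp|contact|clock"
```

```text
tcp_pos: [0.4809, -0.1986, 0.2911]
contact_force: [-4.0, -1.3, 0.5]
tcp_pos: [0.482, -0.198, 0.2911]
contact_force: [-4.0, -0.8, -0.8]
clock: 12.78
tcp_pos: [0.4835, -0.1973, 0.2911]
contact_force: [-4.2, 2.4, -1.1]
```

```bash
for i in 1; do python3 -m pendant '[0,0,0.001,0,1,0,0,0.002,0,1,0,0,0.002,0,1]'| grep -E "tcp|contact"; done; python3 -m pendant '[0,0,0.001,0,1,0,0,0.001,0,1]'| grep -E "tcp|contact"; python3 -m pendant '[0,0,0.001,0,1,0,0,0.001,0,1]'| grep -E "tcp|contact"
```

```text
tcp_pos: [0.4835, -0.1974, 0.2892]
contact_force: [-3.2, -0.2, -0.4]
tcp_pos: [0.4835, -0.1974, 0.2881]
contact_force: [-4.0, -0.3, 0.6]
tcp_pos: [0.4835, -0.1974, 0.287]
contact_force: [-3.3, 0.3, 0.3]
```

```bash
python3 -m pendant '[0,0,0.001,0,1,0,0,0.001,0,1]'| grep -E "tcp|contact"; python3 -m pendant '[0,0,0.001,0,1,0,0,0.001,0,1]'| grep -E "tcp|contact"
```

```text
tcp_pos: [0.4834, -0.1974, 0.2861]
contact_force: [-3.7, 0.5, -0.0]
tcp_pos: [0.4834, -0.1974, 0.2851]
contact_force: [-4.0, 1.0, 1.0]
```

```bash
python3 -m pendant '[0,0,0.001,0,1,0,0,0.001,0,1]'| grep -E "tcp|contact"; python3 -m pendant '[0,0,0.001,0,1,0,0,0.001,0,1]'| grep -E "tcp|contact"
```

```text
tcp_pos: [0.4834, -0.1974, 0.284]
contact_force: [-3.2, 0.8, -0.6]
tcp_pos: [0.4834, -0.1974, 0.2831]
contact_force: [-3.3, 0.7, -0.1]
```

```bash
python3 -m pendant '[0,0,0.001,0,1,0,0,0.002,0,1,0,0,0.002,0,1]'| grep -E "tcp|contact"; python3 -m pendant '[0,0,0.001,0,1,0,0,0.002,0,1,0,0,0.002,0,1]'| grep -E "tcp|contact"; python3 -m pendant '[0,0,0.001,0,1,0,0,0.002,0,1,0,0,0.002,0,1]'| grep -E "tcp|contact"
```

```text
tcp_pos: [0.4834, -0.1974, 0.281]
contact_force: [-3.6, 0.0, -0.8]
tcp_pos: [0.4834, -0.1974, 0.279]
contact_force: [-3.4, 0.1, 0.1]
tcp_pos: [0.4834, -0.1974, 0.277]
contact_force: [-4.8, -0.3, 0.2]
```

```bash
python3 -m pendant '[0,0,0.001,0,1,0,0,0.0025,0,1,0,0,0.0025,0,1]'| grep -E "tcp|contact"; python3 -m pendant '[0,0,0.001,0,1,0,0,0.0025,0,1,0,0,0.0025,0,1]'| grep -E "tcp|contact"; python3 -m pendant '[0,0,0.001,0,1,0,0,0.0025,0,1,0,0,0.0025,0,1]'| grep -E "tcp|contact"
```

```text
tcp_pos: [0.4834, -0.1974, 0.2744]
contact_force: [-4.2, 1.4, -1.1]
tcp_pos: [0.4834, -0.1974, 0.2719]
contact_force: [-5.1, 0.1, -0.8]
tcp_pos: [0.4834, -0.1974, 0.2694]
contact_force: [-3.5, 0.9, -0.6]
```

```bash
python3 -m pendant '[0,0,0.001,0,1,0,0,0.001,0,1]'| grep -E "tcp|contact"; python3 -m pendant '[0,0,0.001,0,1,0,0,0.001,0,1]'| grep -E "tcp|contact"
```

```text
tcp_pos: [0.4835, -0.1974, 0.2686]
contact_force: [-4.3, 1.5, -0.4]
tcp_pos: [0.4835, -0.1974, 0.2676]
contact_force: [-3.7, -0.8, 0.1]
```

```bash
python3 -m pendant '[0,0,0.0005,0,1,0,0,0.0005,0,1]'| grep -E "tcp|contact"; python3 -m pendant '[0,0,0.0005,0,1,0,0,0.0005,0,1]'| grep -E "tcp|contact"
```

```text
tcp_pos: [0.4835, -0.1974, 0.2671]
contact_force: [-4.0, 0.5, 0.9]
tcp_pos: [0.4835, -0.1974, 0.2666]
contact_force: [-4.2, 1.0, 0.5]
```

```bash
python3 -m pendant '[0,0,0.0005,0,1,0,0,0.0005,0,1]'| grep -E "tcp|contact"
```

```text
tcp_pos: [0.4834, -0.1974, 0.2666]
contact_force: [-4.9, 0.7, 1.1]
```

```bash
python3 -m pendant '[0,0,0.0003,0,1,0,0,0.0003,0,1]'| grep -E "tcp|contact"
```

```text
tcp_pos: [0.4834, -0.1974, 0.2665]
contact_force: [-5.5, 1.6, 3.9]
```

```bash
python3 -m pendant '[0,0,0.0003,0,1,0,0,0.0003,0,1]'| grep -E "tcp|contact"
```

```text
tcp_pos: [0.4834, -0.1974, 0.2665]
contact_force: [-7.4, 1.2, 4.4]
```

```bash
python3 -m pendant '[-0.0005,0,0,0,1,-0.0005,0,0,0,1]'| grep -E "tcp|contact";python3 -m pendant '[0,0,0.0003,0,1,0,0,0.0003,0,1]'| grep -E "tcp|contact"
```

```text
tcp_pos: [0.4832, -0.1973, 0.2665]
contact_force: [-4.8, 0.5, 4.9]
tcp_pos: [0.4832, -0.1973, 0.2665]
contact_force: [-5.0, 1.7, 7.7]
```

```bash
python3 -m pendant '[-0.0005,0,0,0,1,-0.0005,0,0,0,1]'| grep -E "tcp|contact";python3 -m pendant '[0,0,0,0,0.3,0,0,0,0,0.3,0,0,0,0,0.3,0,0,0,0,0.3]'; python3 -m pendant '[0,0,0,0,-0.3,0,0,0,0,-0.3,0,0,0,0,-0.3,0,0,-0.02,0,-0.3,0,0,-0.05,0,-0.3,0,0,-0.1,0,-0.3,-0.06,0,-0.12,0,-0.3,-0.06,0,-0.12,0,-0.3]'
python3 - <<'E'
from h import *
s=snapshot("scene");w=snapshot("wrist");b=snapshot("top")
out=[]
for c in(s,w):
    u,v=map(int,proj(c,[.48,-.198,.095]));print(u,v)
    v=max(v,35);im=c["pixels"][v-35:v+35,u-35:u+35,::-1]
    out.append(cv2.resize(im,(400,400),interpolation=cv2.INTER_CUBIC))
cv2.imwrite("pics/fin.png",np.hstack(out))
import pickle;pickle.dump((s,w,b),open("fin.pkl","wb"))
E
```

```text
tcp_pos: [0.4829, -0.1973, 0.2665]
contact_force: [-3.2, 1.7, 5.5]
clock: 19.9
tcp_pos: [0.4825, -0.1974, 0.2651]
tool_rot: [-0.0, 1.0, 0.0, 0.0]
contact_force: [-0.2, 0.2, 0.4]
finger_gap: 0.0298
grip_force: 0.0
clock: 20.9
tcp_pos: [0.4204, -0.1973, 0.3904]
tool_rot: [0.002, 1.0, -0.001, 0.003]
contact_force: [0.9, 0.2, 0.8]
finger_gap: 0.0555
grip_force: 0.0
234 121
324 111
```

View pics/fin.png

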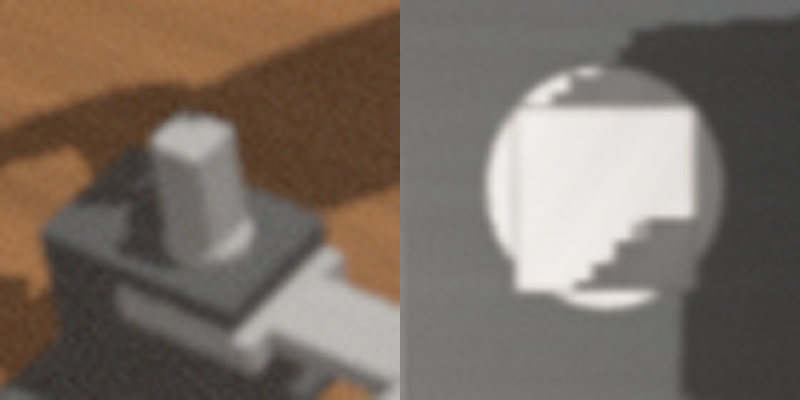

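The pin stands in the fork with its collar on the upper ear: scene panel head (195,190), wrist panel head (605,200). A depth check of the head top's height and tilt comes before I hand in.

Run:
```python
from h import *
import pickle
s,w,b=pickle.load(open("fin.pkl","rb"))
P=[]
for v in range(80,135):
    for u in range(295,355):
        r=w["range_z"][v,u]
        if r>0:
            o,d=ray(w,u,v);p=o+d*r
            if abs(p[0]-.481)<.03 and abs(p[1]+.198)<.03:P.append(p)
P=np.array(P)
for n,lo,hi in(("head",.124,.135),("collar",.085,.0895),("ear",.079,.0845)):
    q=P[(P[:,2]>lo)&(P[:,2]<hi)]
    if len(q)>10:
        c=np.linalg.lstsq(np.c_[q[:,:2]-q[:,:2].mean(0),np.ones(len(q))],q[:,2],rcond=None)[0];print(n,len(q),q.mean(0),"slope deg",np.degrees(c[:2]))
```

```text
head 1060 [ 0.48189961 -0.19771286  0.12977549] slope deg [-0.46784118  0.4158961 ]
collar 317 [ 0.48480683 -0.19746885  0.08780225] slope deg [-0.22081145  0.02540129]
ear 1888 [ 0.48319862 -0.19788836  0.08280443] slope deg [-0.05162589 -0.08558161]
```

The collar's top is 5.0 mm above the ear and level with it, so the collar is flush. I'm handing the job in.

```bash
python3 -c "
from workcell import manip;print(manip.close_job())"
```

```text
the job is handed in; nothing more can be done
None
```

The square-headed pin is threaded through the upper ear, bush and lower ear, released with its collar flush on the upper ear, and the job is handed in; contact readings stayed under about 10 N, it took about 21 s, and the round-headed pin, jar and chuck key were not touched.

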